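Stack the nested parts totes

TASK

The blue tote holds a flux syringe, so the two empty totes must be stacked on it, not nested into it. Lift the yellow tote out of the green one and seat it on the blue tote turned end for end, so that its white end is above the blue tote's plain end and it stands locked on the posts; then seat the green tote on the yellow one, turned end for end again (white end over the yellow one's plain end). Leave the blue tote where it stands with the syringe in it, do not tip the totes over, and do not push or knock over the spray can, dispenser bottle and tip cleaner; leave the stack standing free.

Things in the scene. Friction and masses are not known exactly. Their poses are not given: they have to be found in the camera images.
- blue_tote: Blue stack-and-nest tote, rigid, open on top: 160 x 62 mm over the rim, 70 mm high. Stands on a grey laminate board (top 14 mm above the bench top), syringe in it. Origin: centre of its underside; x along its length to the end with white wall, white rim and paper card (the other end is coloured like the rest); z up. All three totes have the same shape and axes.
- blue_centre (a point): Centre of the blue tote, half-way up (35 mm above its underside). Inside each tote four posts stand against the long walls, their tops 62 mm above the underside (8 mm below the rim), set off-centre lengthwise; the lower 34 mm of a tote are a narrower tub, 140 x 45 mm outside, with grooves to match the posts.
- blue_white_end (a point): Middle of the blue tote's white end wall, 77 mm from the centre along x. A tote put on another with white ends the same way slides over its posts and nests, 36 mm above it. Turned half round, its floor lands on the posts: it stands 62 mm above the lower one, its foot 8 mm deep inside the lower rim with 3.5 mm play all round.
- yellow_tote: Yellow tote, same shape and axes, about 0.11 to 0.2 kg; origin at the centre of its underside. It starts nested in the green tote, same way round, 36 mm higher, its grip panels just above the green rim.
- yellow_centre (a point): Centre of the yellow tote, half-way up (35 mm above its underside). Every tote has two upright grip panels at mid-length on its long sides, 62 mm apart outside, 40 mm long, from 37 to 70 mm above the underside: grip it there from above, across its width.
- yellow_white_end (a point): Middle of the yellow tote's white end wall, 77 mm from the centre along x.
- green_tote: Green tote, same shape and axes, about 0.11 to 0.2 kg; origin at the centre of its underside. It starts on the grey board with the yellow one nested in it.
- green_centre (a point): Centre of the green tote, half-way up (35 mm above its underside).
- green_white_end (a point): Middle of the green tote's white end wall, 77 mm from the centre along x.
- syringe: A beige flux syringe, 89 mm long and 19 mm thick, lying lengthwise in the blue tote; to be left there.
- spray_can_centre (a point): A spray can with a black cap, 53 mm thick and 164 mm high, standing on the grey board between the two groups of totes; the point is its centre. Bystander. (Behind the board, 0.72 m ahead of the robot, hangs a wide monitor, lower edge about 0.35 m above the bench.)
- dispenser_centre (a point): A white dispenser bottle, 44 mm square and 97 mm high, standing at the back of the grey board; the point is at half height. Bystander.
- tip_cleaner_centre (a point): A black domed tip cleaner, 72 x 68 mm and 65 mm high, in front at the right; the point is at half height. Bystander.
Not all that is in view belongs to the job. Of the things shaped like the yellow_tote, the yellow one is meant.

How it is judged:
By the outcome, as a careful person would: the job done as asked, in the order asked, and still so for the second after the job is handed in, with the robot touching nothing.
It also fails if it takes over 58 s, if anything falls off the work surface, if the arm or the gripper's body presses on something with over 40 N, if the wrist force passes 120 N, or if a joint passes its speed limit or range.

ROBOT

A 6-joint arm with a two-finger parallel gripper is mounted at the origin on a cart in front of the work surface, level with it; the furniture and walls round the work are solid. World frame = base frame: x ahead of the robot, y to its left, z up, the work surface at z = 0. Lengths are in mm, angles in rad, forces in N, time in s.
With the tool pointing down it reaches from about 300 to 775 mm from the base axis. Payload 14.6 kg.
Tool frame: the origin (TCP) lies at the very end of the fingers, on their centre line; the grasp point (between the pads) lies 19 mm behind it (manip.pinch_z is the distance from the TCP to the grasp point, in mm); z points along the fingers, y is the line along which they close (so a half turn about z gives the same grasp; the last joint's range is limited). The gripper opens to 94 mm and grips with 3 to 60 N. Pads are 16 mm wide; open, the fingers measure 119 mm over their backs; the gripper's body (75 mm by 177 mm) begins 78 mm behind the grasp point.
Start: joints at [-1.173, 0.3, 1.521, -0, 1.321, -0.067], TCP at [246.526, -491.644, 205.446] pointing down, gripper open.
Joint ranges: [-3.03, 3.03], [-0.79, 2.21], [0.23, 2.52], [-1.04, 4.18], [0, 3.07], [-2.55, 2.55]. Speed limits (rad/s): [2.22, 2.22, 2.57, 3.14, 3.14, 3.14].

INTERFACE

Orientations are given as [roll, pitch, yaw] about the fixed x, y, z axes, in that order (R = Rz(yaw) Ry(pitch) Rx(roll)).
In Python, from bench import manip, camera, get_calibration, workorder gives the robot as it stands. The module is installed in compiled form; this text tells all that it offers.
- The arm moves only by the tool carry_out, never from a script. Its argument "increments" is a list of rows, each a list of 7 numbers: the shift along the world's x, y, z in cm, then the turn, a rotation vector about the world's x, y, z in degrees, then the opening, from 0 (shut) to 1 (fully open). In form: [[dx, dy, dz, rx, ry, rz, grip], ...]. A call has 1 to 5 rows; each row shifts and turns the commanded pose from where the row before left it; what a row does not reach is not made up. A row lasts 1/10 s, in which the tool goes at most 50 mm and 8.59 degrees, less where a joint would pass 70% of its speed; a pose out of reach is approached as far as the arm can. A call with a gripper value outside its range is refused whole. The fingers move at their own pace and stop on an object; "newtons" is the grip in N (left out, the last holds). Time passes only in rows, so rows that do not move let the fingers close. It gives the time, the measured TCP pose, the force, the opening and the grip force at its end, in the units of the state.
- manip.read_state(): the state, without advancing time (a new reading comes with each control period).
- camera(name): name is "scene" or "top" or "wrist"; returns the picture (384x512x3 uint8, blue, green, red); there is no depth.
- get_calibration(name): a dict with "fovy" (degrees; the focal length in pixels is half the picture's height over the tangent of half this angle, whatever the lens; pixels are square), "cx", "cy" (the principal point, pixels), "eye" and "orientation" of the camera in the world. Camera axes: x right, y down, z forward; pixel columns grow to the right and rows downward; lengths in mm; the calibration is good to about 2 mm. A picture is of the moment at which its call begins: read the wrist's pose just before it. get_calibration takes no time and is no camera call; for the wrist camera it gives the pose at the moment of the call.
- workorder.sign_off(): hands the job in; it is judged then, once.
The state is a dict: "time": time; "joint_positions": joint angles; "qvel": joint speeds; "effort": joint torques, N m; "eef_pos": TCP position; "orientation": TCP orientation; "wrist_force": force on the tool from outside, world axes, zero at the start; "torque": the same for the moment, N m; "finger_gap": finger opening in mm; "grip_force": force on a finger pad.
Only numpy, scipy, OpenCV 4.12 (cv2) and the standard library are available. Lean on these libraries where they do the work, as an engineer would, in place of code of your own. Each camera call takes 0.05 s, during which the arm holds its last target. There are 200 camera calls.

## Working session

There is one attempt and no reset: what is moved stays moved. The work goes in short steps, Python scripts to look and compute and a tool call to move; the robot and the scene stay as the last step left them, time stands still between calls to the robot, and variables do not carry over. Pictures are saved under pics/ and viewed, at most 10 in all, crops included, and the job is handed in when it is done.

Besides the shell and the picture viewer there is one more tool, called after "Emit:" as name(argument=value, ...) on one line, values as JSON. carry_out: Moves the arm, as the interface text tells. Its arguments: {"type":"object","properties":{"increments":{"type":"array","items":{"type":"array","items":{"type":"number"}}},"newtons":{"type":"number"}},"required":["increments"]}

```bash
mkdir -p pics; cat > h.py <<'E'
import numpy as np, cv2
from bench import manip, camera, get_calibration, workorder
def cal(n):
    c=get_calibration(n); return c
E
python3 - <<'E'
from h import *
for n in ("scene","top"):
    im=camera(n); cv2.imwrite(f"pics/{n}0.png",im); print(n,get_calibration(n))
s=manip.read_state(); print(s)
a=cv2.imread("pics/scene0.png");b=cv2.imread("pics/top0.png")
cv2.imwrite("pics/s1.png",cv2.resize(a,(800,600),interpolation=2));cv2.imwrite("pics/t1.png",cv2.resize(b,(800,600),interpolation=2))
E
```

```text
scene {'fovy': 55.319626852694796, 'cx': 252.6864270148217, 'cy': 187.83726958177851, 'eye': array([  -9.8517343 ,  798.75752158, 1095.80524572]), 'orientation': array([-2.43427822,  0.01574369, -2.52387362])}
top {'fovy': 57.426652854930865, 'cx': 257.802100288673, 'cy': 188.33487925418837, 'eye': array([ 328.73279145,   79.49847557, 1364.41475751]), 'orientation': array([-3.02326542e+00,  2.41482903e-03, -1.58435423e+00])}
{'time': 0.1, 'joint_positions': array([-1.17261974e+00,  3.00433585e-01,  1.52150691e+00, -1.06190171e-05,
        1.32067257e+00, -6.65905697e-02]), 'qvel': array([ 2.05965738e-03, -1.83858360e-03,  2.81340135e-04,  8.27130473e-05,
       -1.88847770e-03, -8.53722125e-04]), 'effort': array([ 1.08322183e-03, -5.32642686e+01, -3.53283691e+01,  7.09553668e-02,
        2.34595587e-02, -5.44158945e-05]), 'eef_pos': array([ 246.43048481, -491.45244209,  204.93827589]), 'orientation': array([-3.14057382e+00, -5.76364845e-05,  4.64769764e-01]), 'wrist_force': array([-0.13729855, -0.35761219, -0.09091265]), 'torque': array([ 0.01389596, -0.05246563, -0.02612428]), 'grip_force': 0.0, 'finger_gap': 94.06066831194794}
```

View pics/s1.png

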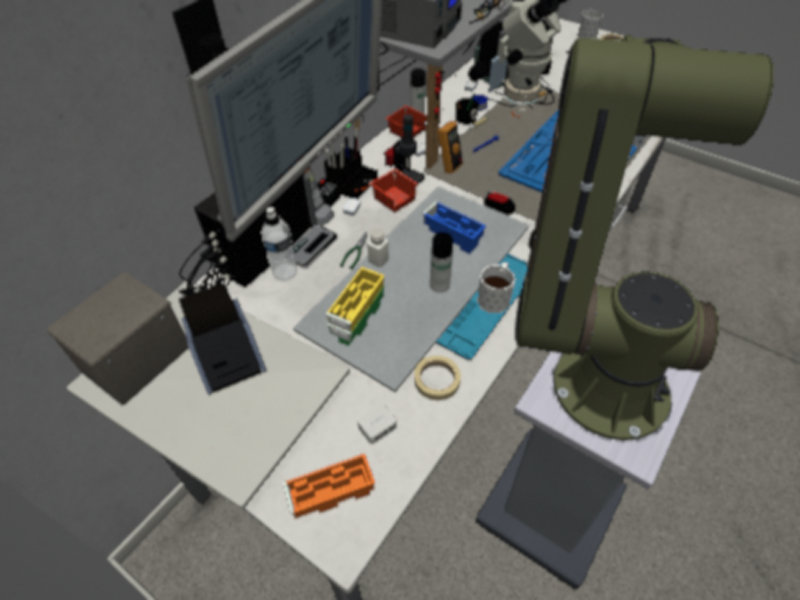

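View pics/t1.png

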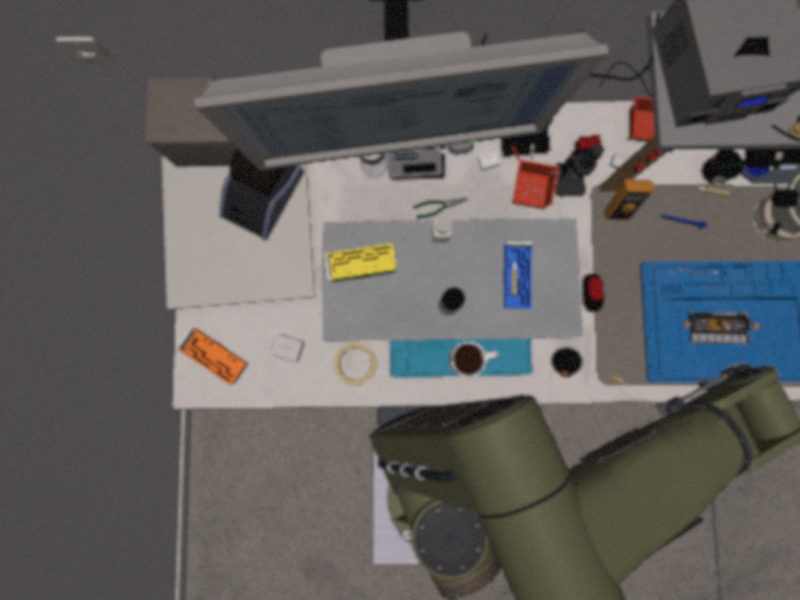

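The scene picture shows two tote candidates for the yellow one. The yellow tote is at top-view (361,261), nested in a green one whose rim shows in the scene at (372,322). The orange tote at (214,356) stands alone. The yellow one fits, by colour and nesting. The blue tote is at (518,275) with its white end up in the picture (+x). The can is at (452,298), the dispenser at (441,230) and the tip cleaner at (567,361).

```bash
cat >> h.py <<'E'
from scipy.spatial.transform import Rotation as R
def rays(n,px,z,c=None):
    c=c or get_calibration(n); f=192/np.tan(np.radians(c['fovy'])/2)
    px=np.atleast_2d(px).astype(float)
    d=np.c_[(px[:,0]-c['cx'])/f,(px[:,1]-c['cy'])/f,np.ones(len(px))]@R.from_euler('xyz',c['orientation']).as_matrix().T
    return c['eye']+d*((z-c['eye'][2])/d[:,2])[:,None]
def proj(n,P,c=None):
    c=c or get_calibration(n); f=192/np.tan(np.radians(c['fovy'])/2)
    q=(np.atleast_2d(P)-c['eye'])@R.from_euler('xyz',c['orientation']).as_matrix()
    return np.c_[c['cx']+f*q[:,0]/q[:,2],c['cy']+f*q[:,1]/q[:,2]]
HUE=dict(yellow=(22,36),blue=(105,128),green=(45,80))
def mask(im,col,roi=None):
    h=cv2.cvtColor(im,cv2.COLOR_BGR2HSV); lo,hi=HUE[col]
    m=cv2.inRange(h,(lo,120,40),(hi,255,255))
    if roi is not None:
        k=np.zeros_like(m); x0,y0,x1,y1=roi; k[y0:y1,x0:x1]=255; m&=k
    return m
E
python3 - <<'E'
from h import *
b=cv2.imread("pics/top0.png")
for col,z,roi in (("yellow",120,(200,140,265,190)),("blue",84,(315,145,350,205))):
    m=mask(b,col,roi); p=cv2.findNonZero(m)[:,0]
    w=rays("top",p,z)[:,:2].astype(np.float32)
    r=cv2.minAreaRect(w); print(col,r, cv2.boxPoints(r).round().tolist())
for n,p,z in (("can",(452,298),178),("disp",(441,226),111),("tip",(567,361),65),("mug",(470,355),90)):
    print(n,rays("top",np.array(p)*.64,z))
crop=b[130:215,195:385]; cv2.imwrite("pics/c1.png",cv2.resize(crop,None,fx=4,fy=4,interpolation=2))
E
```

```text
yellow ((554.917724609375, 174.31118774414062), (64.52239990234375, 148.53738403320312), 8.055720329284668) [[513.0, 243.0], [533.0, 96.0], [597.0, 105.0], [576.0, 252.0]]
blue ((521.0292358398438, -190.07774353027344), (59.39097213745117, 145.62391662597656), 87.65754699707031) [[447.0, -217.0], [593.0, -223.0], [595.0, -163.0], [449.0, -157.0]]
can [[460.14075737 -26.61834962 178.        ]]
disp [[637.33892737 -10.98281919 111.        ]]
tip [[ 319.75142941 -303.69897203   65.        ]]
mug [[336.72508059 -72.89329122  90.        ]]
```

View pics/c1.png

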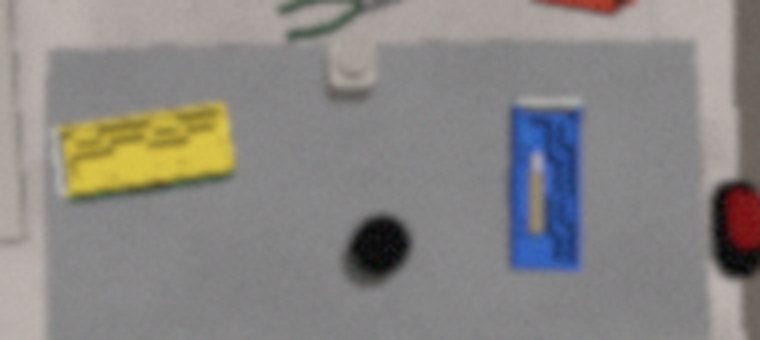

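The crop confirms it. The yellow tote sits at crop (145,150) with its white end on the left (+y) and the green rim showing along its lower edge. The blue tote is at (545,185) with its white end at the top (+x) and the syringe in it. Next I go above the yellow tote.

Emit:
carry_out(increments=[[1.54,3.36,0.9,0,0,3.6,1],[1.54,3.36,0.9,0,0,3.6,1],[1.54,3.36,0.9,0,0,3.6,1],[1.54,3.36,0.9,0,0,3.6,1],[1.54,3.36,0.9,0,0,3.6,1]])

```text
time: 0.6
eef_pos: [323.8, -322.1, 250.6]
orientation: [-3.141, -0.0, 0.781]
wrist_force: [-0.1, 0.5, 0.3]
finger_gap: 94.1
grip_force: 0.0
```

Emit:
carry_out(increments=[[1.54,3.36,0,0,0,3.6,1],[1.54,3.36,0,0,0,3.6,1],[1.54,3.36,0,0,0,3.6,1],[1.54,3.36,0,0,0,3.6,1],[1.54,3.36,0,0,0,3.6,1]])

```text
time: 1.1
eef_pos: [400.8, -154.2, 250.4]
orientation: [-3.141, -0.0, 1.096]
wrist_force: [0.3, -0.0, 0.1]
finger_gap: 94.0
grip_force: 0.0
```

Emit:
carry_out(increments=[[1.54,3.36,0,0,0,3.6,1],[1.54,3.36,0,0,0,3.6,1],[1.54,3.36,0,0,0,3.6,1],[1.54,3.36,0,0,0,3.6,1],[1.54,3.36,0,0,0,3.6,1]])

```text
time: 1.6
eef_pos: [477.8, 13.9, 250.3]
orientation: [-3.141, 0.0, 1.41]
wrist_force: [0.5, 0.1, -0.2]
finger_gap: 93.8
grip_force: 0.0
```

Emit:
carry_out(increments=[[1.54,3.36,0,0,0,3.6,1],[1.54,3.36,0,0,0,3.6,1],[1.54,3.36,0,0,0,3.6,1],[1.54,3.36,0,0,0,3.6,1],[1.54,3.36,0,0,0,3.6,1]])

```text
time: 2.1
eef_pos: [554.8, 181.9, 250.1]
orientation: [-3.141, 0.0, 1.724]
wrist_force: [0.3, -1.3, 0.8]
finger_gap: 93.9
grip_force: 0.0
```

```bash
python3 - <<'E'
from h import *
s=manip.read_state(); print(s['time'],s['eef_pos'],np.degrees(s['orientation']),s['joint_positions'])
im=camera("wrist"); print(get_calibration("wrist")); cv2.imwrite("pics/w1.png",im)
E
```

```text
2.1 [554.81911163 181.87766953 250.09166342] [-1.79966492e+02  4.66176232e-03  9.87859145e+01] [ 2.54059212e-01  3.47890545e-01  1.35449147e+00 -2.23411909e-05
  1.43980067e+00  1.00719025e-01]
{'fovy': 67.8105236321658, 'cx': 253.75539024024573, 'cy': 187.5379979135785, 'eye': array([543.1797354 , 263.35665185, 427.69372677]), 'orientation': array([2.87090941e+00, 9.56139866e-05, 1.60255455e-01])}
```

View pics/w1.png

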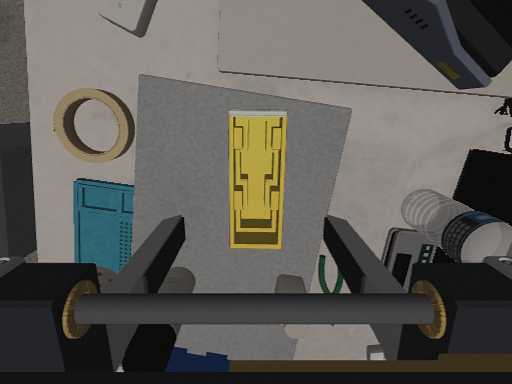

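The wrist view shows the yellow tote upright in the picture, its rim spanning columns 230–286 and rows 110–248, with the white end at the top.

```bash
cat >> h.py <<'E'
def tote(n,im,col,z,guess,yaw,c=None):
    """pose from colour mask rim outline: yaw (deg) toward white end, centre 80 mm from plain end"""
    c=c or get_calibration(n); m=mask(im,col); m=cv2.morphologyEx(m,cv2.MORPH_CLOSE,np.ones((5,5)))
    cs,_=cv2.findContours(m,cv2.RETR_EXTERNAL,cv2.CHAIN_APPROX_NONE)
    g=proj(n,[[*guess,z]],c)[0]
    cs=[k for k in cs if cv2.contourArea(k)>300]
    k=min(cs,key=lambda k:abs(cv2.pointPolygonTest(k,tuple(map(float,g)),True)) if cv2.pointPolygonTest(k,tuple(map(float,g)),True)<0 else 0)
    w=rays(n,k[:,0],z,c)[:,:2].astype(np.float32)
    (cx,cy),(a,b),t=cv2.minAreaRect(w); 
    if a<b: t+=90; a,b=b,a
    while t-yaw>90:t-=180
    while t-yaw<-90:t+=180
    u=np.array([np.cos(np.radians(t)),np.sin(np.radians(t))])
    return np.array([cx,cy])-u*a/2+u*80,t,(a,b)
E
python3 - <<'E'
from h import *
im=cv2.imread("pics/w1.png"); print(tote("wrist",im,"yellow",120,(554,180),98))
p=rays("wrist",[[230,111],[286,112],[282,248],[231,248]],120); print(p.round(1))
E
```

```text
(array([558.82634003, 184.8542052 ]), 98.38368511199951, (152.80960083007812, 61.030765533447266))
[[519.2 256.7 120. ]
 [576.9 265.  120. ]
 [601.8 110.9 120. ]
 [542.  101.2 120. ]]
```

Emit:
carry_out(increments=[[0.4,0.25,-3,0,0,-0.4,1],[0,0,-4,0,0,0,1],[0,0,-4,0,0,0,1],[0,0,-3,0,0,0,1],[0,0,-2,0,0,0,1]])

```text
time: 2.65
eef_pos: [557.4, 182.5, 87.6]
orientation: [-3.138, 0.0, 1.714]
wrist_force: [1.0, 0.8, 0.4]
finger_gap: 94.0
grip_force: 0.0
```

Emit:
carry_out(increments=[[0,0,0,0,0,0,0.6],[0,0,0,0,0,0,0.5],[0,0,0,0,0,0,0.5],[0,0,0,0,0,0,0.5],[0,0,0,0,0,0,0.5]], newtons=25)

```text
time: 3.15
eef_pos: [558.9, 183.0, 91.5]
orientation: [3.14, -0.0, 1.714]
wrist_force: [-1.6, 1.4, 5.0]
finger_gap: 61.9
grip_force: 25.0
```

Emit:
carry_out(increments=[[0,0,0.5,0,0,0,0.5],[0,0,1,0,0,0,0.5],[0,0,1,0,0,0,0.5],[0,0,1.5,0,0,0,0.5],[0,0,2,0,0,0,0.5]])

```text
time: 3.65
eef_pos: [558.3, 182.8, 151.5]
orientation: [-3.141, 0.0, 1.714]
wrist_force: [-0.2, 0.1, -1.8]
finger_gap: 62.3
grip_force: 24.9
```

Emit:
carry_out(increments=[[0,0,2,0,0,0,0.5],[0,0,2,0,0,0,0.5],[0,0,2,0,0,0,0.5],[0,0,2,0,0,0,0.5],[0,0,2,0,0,0,0.5]])

```text
time: 4.15
eef_pos: [558.4, 182.8, 252.6]
orientation: [3.141, -0.0, 1.714]
wrist_force: [0.1, 0.2, -2.1]
finger_gap: 62.1
grip_force: 24.9
```

```bash
python3 - <<'E'
from h import *
s=manip.read_state(); print(s['time'],s['eef_pos'],s['finger_gap'],s['wrist_force'],s['torque'])
a=camera("scene"); b=camera("top"); w=camera("wrist"); cv2.imwrite("pics/w2.png",w); cv2.imwrite("pics/t2.png",b); cv2.imwrite("pics/s2.png",a)
v=np.hstack([cv2.resize(a[150:230,180:300],(480,320),interpolation=2),cv2.resize(w[:,100:400],(250,320))]); cv2.imwrite("pics/v2.png",v)
E
```

```text
4.15 [558.37966242 182.81326925 252.55173493] 62.050951800933575 [ 0.0883892   0.21878465 -2.05004027] [ 0.00037273 -0.03885089  0.00687968]
```

View pics/v2.png

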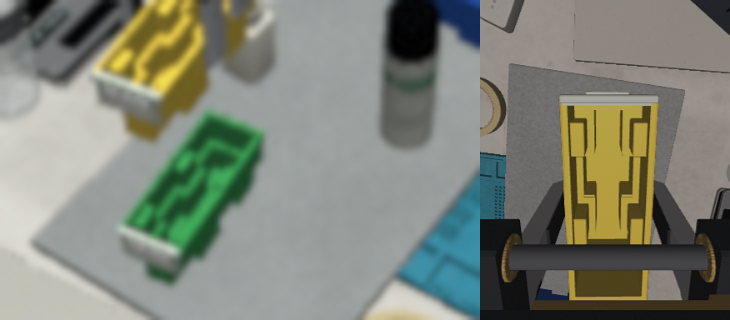

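The yellow tote is clear of the green one, which stayed on the board at about (200,190) in the left half. It hangs level in the gripper. I carry it turning toward a spot beside the blue tote.

Emit:
carry_out(increments=[[-0.1,-1,0.4,0,0,4,0.5],[-0.1,-1.6,0.4,0,0,5.4,0.5],[-0.1,-1.6,0.4,0,0,5.4,0.5],[-0.1,-1.6,0.4,0,0,5.4,0.5],[-0.1,-1.6,0.4,0,0,5.4,0.5]])

```text
time: 4.8
eef_pos: [553.1, 108.2, 269.4]
orientation: [-3.14, -0.001, 2.165]
wrist_force: [-0.0, -0.4, -1.1]
finger_gap: 61.7
grip_force: 24.9
```

Emit:
carry_out(increments=[[-0.1,-1.6,0,0,0,5.4,0.5],[-0.1,-1.6,0,0,0,5.4,0.5],[-0.1,-1.6,0,0,0,5.4,0.5],[-0.1,-1.6,0,0,0,5.4,0.5],[-0.1,-1.6,0,0,0,5.4,0.5]])

```text
time: 5.3
eef_pos: [548.0, 28.2, 269.3]
orientation: [-3.141, -0.002, 2.636]
wrist_force: [-0.2, -0.0, -2.1]
finger_gap: 62.0
grip_force: 24.9
```

Emit:
carry_out(increments=[[-0.1,-1.7,0,0,0,5.4,0.5],[-0.1,-1.7,0,0,0,5.4,0.5],[-0.1,-1.7,0,0,0,5.4,0.5],[-0.1,-1.7,0,0,0,5.4,0.5],[0,-0.5,0,0,0,0,0.5]])

```text
time: 5.8
eef_pos: [544.1, -45.3, 269.4]
orientation: [-3.141, -0.002, 3.01]
wrist_force: [-0.2, 0.6, -1.2]
finger_gap: 61.9
grip_force: 24.9
```

```bash
python3 - <<'E'
from h import *
s=manip.read_state(); c=get_calibration("wrist"); w=camera("wrist"); np.save("c3.npy",c,allow_pickle=True)
print(s['time'],s['eef_pos'],np.degrees(s['orientation']),s['qvel'].round(3)); cv2.imwrite("pics/w3.png",w)
t=camera("top"); cv2.imwrite("pics/t3.png",t)
try: print(tote("wrist",w,"blue",84,(530,-188),-2,c))
except Exception as e: print(e)
E
```

```text
5.8 [544.07753622 -45.29246925 269.44710392] [-1.79991928e+02 -8.85411891e-02  1.72443475e+02] [-0.065  0.008 -0.016  0.005  0.005  0.049]
(array([ 527.01017615, -185.55763634]), -2.5253448486328125, (153.36663818359375, 73.47138977050781))
```

View pics/w3.png

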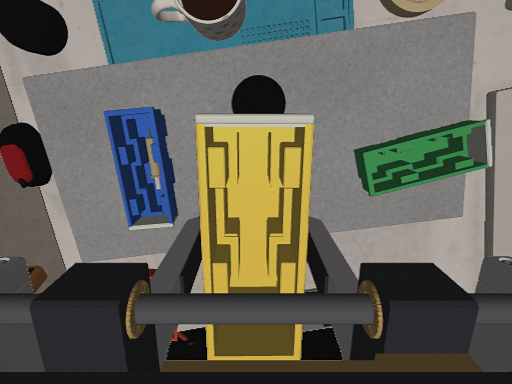

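The wrist view shows the blue tote at about (140,168), white end at row 226, and the green one at (425,158). The blue mask includes its outer wall, so I enlarge it to read the rim corners.

```bash
python3 - <<'E'
from h import *
w=cv2.imread("pics/w3.png"); cv2.imwrite("pics/w3c.png",np.hstack([cv2.resize(w[95:240,95:185],None,fx=4,fy=4,interpolation=2),cv2.resize(w[105:205,345:500],None,fx=2.8,fy=5.8,interpolation=2)[:580]]))
E
```

```text
(no output)
```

View pics/w3c.png

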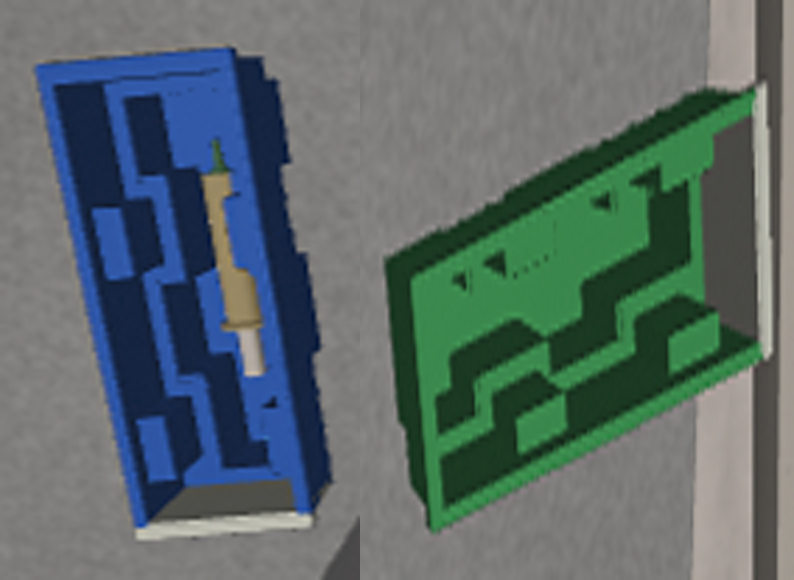

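```bash
cat >> h.py <<'E'
def corners(n,px,z,c):  # px order: plain1, plain2, white1, white2
    p=rays(n,px,z,c)[:,:2]; u=(p[2:].mean(0)-p[:2].mean(0)); L=np.hypot(*u)
    wd=np.hypot(*(p[1]-p[0])),np.hypot(*(p[3]-p[2]))
    return p.mean(0).round(1),np.degrees(np.arctan2(u[1],u[0])).round(2),L.round(1),np.round(wd,1)
E
python3 - <<'E'
from h import *
c=np.load("c3.npy",allow_pickle=True).item()
b=np.array([[37,67],[233,48],[137,538],[312,524]])/4-.375+[95,95]
print(corners("wrist",b,84,c))
g=(np.array([[410,275],[432,528],[757,87],[768,360]])-[360,0])/[2.8,5.8]-.35+[345,105]
print(corners("wrist",g,84,c))
# held yellow
y=np.array([[196,115],[314,114]]); s=269.4
p=rays("wrist",y,s+28.5,c); print(p, "mid",p.mean(0))
u=np.array([np.cos(np.radians(172.44)),np.sin(np.radians(172.44))]); print((p.mean(0)[:2]-[544.1,-45.3])@u, (p.mean(0)[:2]-[544.1,-45.3])@[-u[1],u[0]], np.degrees(np.arctan2(*(p[1]-p[0])[:2])))
E
```

```text
(array([ 525.9, -191.3]), np.float64(-3.02), np.float64(157.4), array([61.1, 60.9]))
(array([558.3, 177.9]), np.float64(97.3), np.float64(155.6), array([60.6, 62.1]))
[[465.96500654 -63.95023593 297.9       ]
 [473.32374502  -4.4119221  297.9       ]] mid [469.64437578 -34.18107902 297.9       ]
75.27128218091927 -1.2265647383933975 7.0458359263245525
```

Emit:
carry_out(increments=[[-0.4,-2.5,0,0,0,1,0.5],[-0.4,-3.2,0,0,0,1,0.5],[-0.4,-3.2,0,0,0,1,0.5],[-0.4,-3.2,0,0,0,1,0.5],[-0.4,-2.6,0,0,0,0.5,0.5]])

```text
time: 6.4
eef_pos: [524.4, -191.8, 270.1]
orientation: [3.141, -0.0, 3.086]
wrist_force: [0.3, 0.0, -2.3]
finger_gap: 61.7
grip_force: 24.9
```

Emit:
carry_out(increments=[[0,0,-2.5,0,0,0,0.5],[0,0,-2.5,0,0,0,0.5],[0,0,-2.5,0,0,0,0.5],[0,0,-2.5,0,0,0,0.5],[0,0,-1.5,0,0,0,0.5]])

```text
time: 6.9
eef_pos: [524.1, -189.9, 153.2]
orientation: [3.141, -0.002, 3.086]
wrist_force: [0.3, 0.3, -1.4]
finger_gap: 61.8
grip_force: 24.9
```

Emit:
carry_out(increments=[[0,0,0,0,0,0,0.5],[0,0,0,0,0,0,0.5]])

```text
time: 7.1
eef_pos: [524.8, -190.7, 155.9]
orientation: [3.142, 0.0, 3.087]
wrist_force: [0.7, -1.2, -1.1]
finger_gap: 62.0
grip_force: 24.9
```

```bash
python3 - <<'E'
from h import *
s=manip.read_state(); c=get_calibration("wrist"); np.save("c4.npy",c,allow_pickle=True)
print(s['time'],s['eef_pos'],np.degrees(s['orientation']),s['qvel'].round(3))
a,b,w=[camera(n) for n in("scene","top","wrist")]
for n,i in zip("stw",(a,b,w)): cv2.imwrite(f"pics/{n}4.png",i)
A=cv2.resize(a[120:170,262:320],None,fx=7,fy=7,interpolation=2); B=cv2.resize(b[145:210,305:360],None,fx=7,fy=7,interpolation=2)
H=600; f=lambda i:cv2.copyMakeBorder(i,0,H-i.shape[0],0,0,0)
cv2.imwrite("pics/v4.png",np.hstack([f(A),f(B)])); print(A.shape,B.shape)
E
```

```text
7.1 [ 524.84160451 -190.66245936  155.86964981] [1.79996999e+02 7.14189287e-03 1.76884532e+02] [-0.005 -0.014 -0.015  0.001  0.001 -0.01 ]
(350, 406, 3) (455, 385, 3)
```

View pics/v4.png

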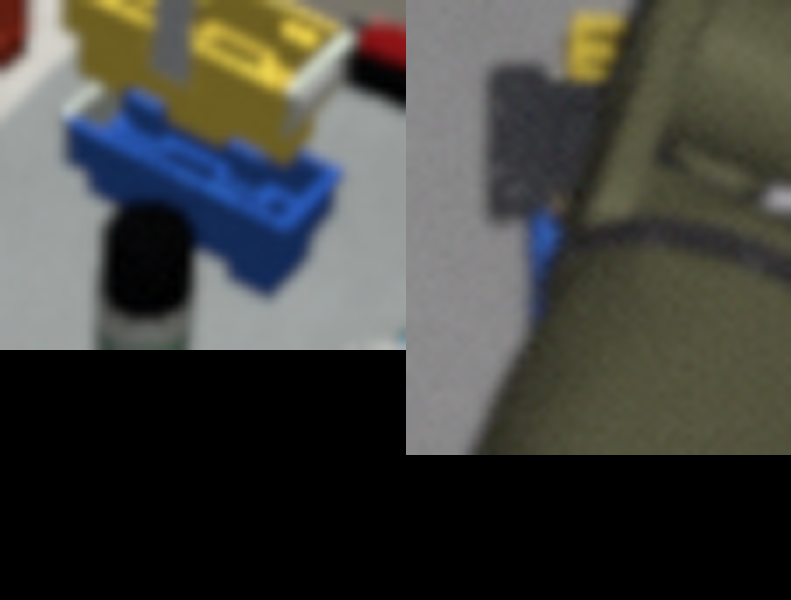

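The scene crop shows the yellow tote hanging over the blue one. The blue rim corners are at crop (68,115), (288,235) and (340,178), and the yellow white-end corners are at about (290,92) and (352,35).

```bash
python3 - <<'E'
from h import *
f=lambda p:np.array(p)/7-.43+[262,120]
B=rays("scene",f([[67,115],[288,235],[340,177]]),84)[:,:2]; Y=rays("scene",f([[290,92],[353,34]]),184)[:,:2]
print(B.round(1),Y.round(1))
print("blue plain end mid",B[1:].mean(0),"yellow white mid",Y.mean(0))
# same via top0: blue
t=lambda p:np.array(p)/4-.375+[195,130]
print(rays("top",t([[510,268],[580,268],[517,97],[582,97]]),84).round(1))
c=np.load("c4.npy",allow_pickle=True).item(); w=cv2.imread("pics/w4.png")
wm=cv2.inRange(cv2.cvtColor(w,cv2.COLOR_BGR2HSV),(0,0,120),(180,60,255)); print([ (r,np.flatnonzero(wm[r,150:360]).size) for r in range(100,130,2)])
m=mask(w,"blue"); print(cv2.boundingRect(cv2.findNonZero(m)))
E
```

```text
[[ 604.5 -170.1]
 [ 446.1 -156. ]
 [ 445.6 -214.2]] [[ 455.6 -157. ]
 [ 451.4 -217.9]]
blue plain end mid [ 445.84892037 -185.07129512] yellow white mid [ 453.5049687  -187.43804247]
[[ 447.1 -154.9   84. ]
 [ 446.2 -219.    84. ]
 [ 606.7 -167.    84. ]
 [ 605.8 -227.5   84. ]]
[(100, 127), (102, 127), (104, 126), (106, 135), (108, 71), (110, 71), (112, 84), (114, 166), (116, 162), (118, 159), (120, 162), (122, 170), (124, 157), (126, 148), (128, 43)]
(215, 108, 72, 6)
```

View pics/w4.png

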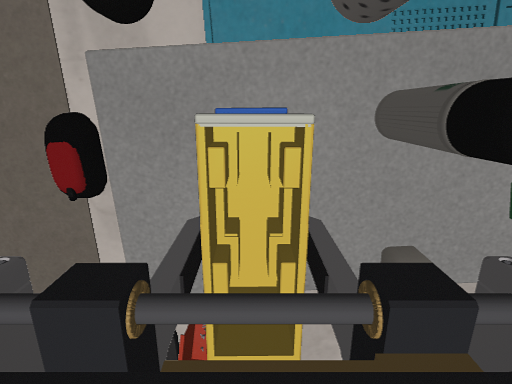

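The wrist view shows the blue plain rim peeking out at columns 215–287, row 108. The yellow white end is at columns 196–314, row 114. Both are in one picture, so I take the offset from it.

```bash
python3 - <<'E'
from h import *
c=np.load("c4.npy",allow_pickle=True).item()
print(c['eye'],np.degrees(c['orientation']))
for z in (84,79): print(rays("wrist",[[214.5,107.5],[287.5,107.5]],z,c).mean(0))
for z in (184,179): print(rays("wrist",[[195.5,113.5],[314.5,113.5]],z,c).mean(0))
w=cv2.imread("pics/w4.png")
def edge(y0,x0,x1,col): pass
for x in (222,235,250,265,280): 
    print(x, np.argmax(mask(w,"blue")[:,x]>0), [int(v) for v in w[104:118,x,0]])
for x in (200,255,310): print(x,w[108:118,x].sum(1).tolist())
E
```

```text
[ 446.38515746 -185.82360217  334.07222231] [ 1.64373122e+02 -2.92135529e-02  8.69275789e+01]
[ 446.15965623 -188.0078124    84.        ]
[ 446.1551475  -188.05148399   79.        ]
[ 449.29295409 -185.26598059  184.        ]
[ 449.38983399 -185.24740215  179.        ]
222 108 [121, 121, 121, 118, 126, 161, 164, 163, 169, 117, 133, 154, 172, 172]
235 108 [115, 115, 118, 94, 134, 164, 164, 164, 166, 116, 131, 154, 171, 171]
250 108 [119, 118, 119, 99, 137, 168, 164, 162, 167, 113, 128, 152, 171, 172]
265 108 [123, 121, 121, 86, 144, 170, 164, 160, 166, 112, 126, 153, 171, 172]
280 108 [122, 123, 122, 93, 143, 170, 163, 161, 164, 110, 125, 151, 170, 172]
200 [361, 356, 355, 347, 346, 251, 434, 485, 542, 538]
255 [247, 314, 304, 296, 303, 241, 410, 481, 534, 537]
310 [369, 369, 365, 368, 375, 317, 380, 468, 524, 538]
```

Emit:
carry_out(increments=[[-0.3,-0.22,0,0,0,0.4,0.5],[0,0,-1,0,0,0,0.5],[0,0,-1,0,0,0,0.5],[0,0,-0.6,0,0,0,0.5],[0,0,-0.3,0,0,0,0.5]])

```text
time: 7.75
eef_pos: [521.2, -193.2, 125.3]
orientation: [3.141, -0.001, 3.095]
wrist_force: [-0.1, -0.4, -1.5]
finger_gap: 62.1
grip_force: 24.9
```

Emit:
carry_out(increments=[[0,0,-0.2,0,0,0,0.5],[0,0,-0.2,0,0,0,0.5],[0,0,-0.2,0,0,0,0.5],[0,0,-0.1,0,0,0,0.5],[0,0,0,0,0,0,0.5]])

```text
time: 8.25
eef_pos: [521.5, -193.3, 119.4]
orientation: [3.142, -0.0, 3.095]
wrist_force: [-0.0, -0.2, -1.5]
finger_gap: 61.9
grip_force: 24.9
```

Emit:
carry_out(increments=[[0,0,-0.1,0,0,0,0.5],[0,0,-0.1,0,0,0,0.5],[0,0,-0.1,0,0,0,0.5],[0,0,0,0,0,0,0.5]])

```text
time: 8.65
eef_pos: [521.7, -193.5, 117.4]
orientation: [-3.141, 0.001, 3.095]
wrist_force: [-3.8, 0.4, 8.8]
finger_gap: 62.0
grip_force: 25.0
```

```bash
python3 - <<'E'
from h import *
s=manip.read_state(); print(s['time'],s['eef_pos'],s['wrist_force'],s['torque'])
E
```

```text
8.65 [ 521.69903981 -193.50087553  117.38463203] [-3.83632799  0.36437375  8.84466957] [0.45741802 0.52567386 0.01599598]
```

Emit:
carry_out(increments=[[0,0,0,0,0,0,0.8],[0,0,0,0,0,0,1],[0,0,0,0,0,0,1],[0,0,0,0,0,0,1]])

```text
time: 9.05
eef_pos: [521.5, -193.3, 116.4]
orientation: [3.142, -0.0, 3.095]
wrist_force: [-0.8, -0.8, 0.2]
finger_gap: 91.0
grip_force: 0.0
```

Emit:
carry_out(increments=[[0,0,2,0,0,0,1],[0,0,3,0,0,0,1],[0,0,4,0,0,0,1],[0,0,4,0,0,0,1],[0,0,4,0,0,0,1]])

```text
time: 9.55
eef_pos: [521.3, -193.2, 288.1]
orientation: [-3.142, 0.0, 3.095]
wrist_force: [0.2, 0.2, 1.3]
finger_gap: 94.2
grip_force: 0.0
```

```bash
python3 - <<'E'
from h import *
s=manip.read_state(); c=get_calibration("wrist"); np.save("c5.npy",c,allow_pickle=True)
print(s['time'],s['eef_pos'],s['finger_gap'])
a,w=[camera(n) for n in("scene","wrist")]
for n,i in zip("sw",(a,w)): cv2.imwrite(f"pics/{n}5.png",i)
print(tote("wrist",w,"yellow",146,(525,-193),177,c),s['eef_pos'])
A=cv2.resize(a[110:190,250:330],None,fx=4.8,fy=4.8,interpolation=2)
cv2.imwrite("pics/v5.png",np.hstack([A,cv2.resize(w[:384,70:440],(370,384))]))
E
```

```text
9.55 [ 521.30057097 -193.21053083  288.11965194] 94.21948534623384
(array([ 517.84840082, -192.14296482]), 177.2760467529297, (149.58004760742188, 59.87242126464844)) [ 521.30057097 -193.21053083  288.11965194]
```

View pics/v5.png

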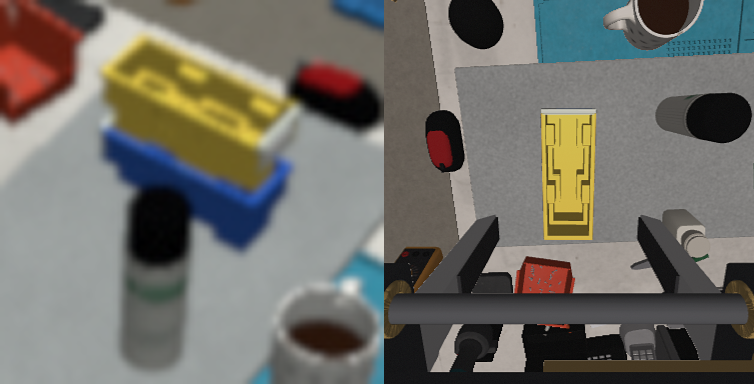

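The yellow tote stands level on the blue one, with its white end (crop (275,130)) over the blue plain end, and the can is still standing. Now back to the green tote.

Emit:
carry_out(increments=[[0.25,2.5,0,0,0,-5.3,1],[0.25,2.5,0,0,0,-5.3,1],[0.25,2.5,0,0,0,-5.3,1],[0.25,2.5,0,0,0,-5.3,1],[0.25,2.5,0,0,0,-5.3,1]])

```text
time: 10.15
eef_pos: [533.9, -67.3, 285.8]
orientation: [-3.141, -0.001, 2.629]
wrist_force: [-0.6, 0.2, 0.1]
finger_gap: 94.3
grip_force: 0.0
```

Emit:
carry_out(increments=[[0.25,2.5,0,0,0,-5.3,1],[0.25,2.5,0,0,0,-5.3,1],[0.25,2.5,0,0,0,-5.3,1],[0.25,2.5,0,0,0,-5.3,1],[0.25,2.5,0,0,0,-5.3,1]])

```text
time: 10.65
eef_pos: [546.4, 57.7, 285.8]
orientation: [-3.141, -0.0, 2.166]
wrist_force: [-0.1, 1.1, 0.1]
finger_gap: 94.1
grip_force: 0.0
```

Emit:
carry_out(increments=[[0.25,2.5,-1,0,0,-5.3,1],[0.25,2.5,-1,0,0,-5.3,1],[0.25,2.5,-1,0,0,-5.3,1],[0.25,2.5,-1,0,0,-5.3,1],[0.25,2.1,0,0,0,-4.9,1]])

```text
time: 11.15
eef_pos: [558.4, 178.8, 244.2]
orientation: [-3.139, 0.0, 1.711]
wrist_force: [-0.6, 0.3, -0.8]
finger_gap: 94.2
grip_force: 0.0
```

Emit:
carry_out(increments=[[0,0,0,0,0,0,1],[0,0,0,0,0,0,1]])

```text
time: 11.35
eef_pos: [558.9, 177.5, 245.9]
orientation: [-3.141, 0.0, 1.717]
wrist_force: [0.7, -0.6, -0.0]
finger_gap: 94.0
grip_force: 0.0
```

```bash
python3 - <<'E'
from h import *
s=manip.read_state(); c=get_calibration("wrist"); w=camera("wrist"); cv2.imwrite("pics/w6.png",w); np.save("c6.npy",c,allow_pickle=True)
print(s['time'],s['eef_pos'],np.degrees(s['orientation'])); 
print(tote("wrist",w,"green",84,(558,180),98,c))
m=mask(w,"green"); x0,y0,ww,hh=cv2.boundingRect(max(cv2.findContours(m,0,2)[0],key=cv2.contourArea)); print(x0,y0,ww,hh)
xm=x0+ww//2
for dx in (-15,0,15): print([int(v) for v in w[y0-14:y0+14,xm+dx].mean(1)])
for y in (y0+10,y0+hh//2,y0+hh-12): r=np.flatnonzero(m[y]); print(y,r.min(),r.max())
E
```

```text
11.35 [558.8937401  177.5456473  245.90873863] [-1.79962053e+02  1.22459840e-02  9.83661579e+01]
(array([558.93601322, 181.74443411]), 97.8644757270813, (152.1195068359375, 60.270328521728516))
229 110 53 123
[114, 116, 119, 118, 116, 116, 115, 112, 110, 144, 176, 169, 170, 152, 156, 91, 91, 92, 91, 92, 92, 92, 92, 96, 26, 86, 85, 89]
[112, 113, 114, 116, 116, 111, 110, 110, 110, 129, 175, 171, 172, 143, 179, 91, 90, 92, 91, 91, 91, 92, 92, 91, 91, 91, 90, 90]
[117, 117, 114, 114, 112, 112, 114, 114, 114, 110, 171, 170, 168, 149, 177, 110, 88, 90, 91, 91, 91, 90, 91, 93, 47, 66, 95, 91]
120 229 280
171 230 279
221 231 277
```

Emit:
carry_out(increments=[[0,0.15,-4,0,0,-0.4,1],[0,0,-5,0,0,0,1],[0,0,-5,0,0,0,1],[0,0,-3.2,0,0,0,1],[0,0,-1.8,0,0,0,1]])

```text
time: 11.9
eef_pos: [557.9, 177.7, 53.5]
orientation: [-3.138, 0.001, 1.708]
wrist_force: [1.3, -0.4, 0.6]
finger_gap: 94.0
grip_force: 0.0
```

Emit:
carry_out(increments=[[0,0,0,0,0,0,0.6],[0,0,0,0,0,0,0.5],[0,0,0,0,0,0,0.5],[0,0,0,0,0,0,0.5],[0,0,0,0,0,0,0.5]], newtons=25)

```text
time: 12.4
eef_pos: [559.5, 179.2, 57.6]
orientation: [3.14, -0.0, 1.708]
wrist_force: [-1.6, -0.9, 6.8]
finger_gap: 61.8
grip_force: 25.0
```

Emit:
carry_out(increments=[[0,0,0.5,0,0,0,0.5],[0,0,1.5,0,0,0,0.5],[0,0,3,0,0,0,0.5],[0,0,3,0,0,0,0.5],[0,0,3,0,0,0,0.5]])

```text
time: 12.9
eef_pos: [558.9, 179.2, 168.8]
orientation: [3.141, -0.0, 1.708]
wrist_force: [0.1, -0.3, -2.0]
finger_gap: 62.2
grip_force: 25.0
```

Emit:
carry_out(increments=[[0,0,3,0,0,0,0.5],[0,0,3,0,0,0,0.5],[0,0,3,0,0,0,0.5],[0,0,3,0,0,0,0.5],[0,0,0.5,0,0,0,0.5]])

```text
time: 13.4
eef_pos: [559.6, 179.3, 296.1]
orientation: [3.135, -0.001, 1.708]
wrist_force: [-0.1, -1.2, -1.0]
finger_gap: 61.8
grip_force: 25.0
```

Emit:
carry_out(increments=[[-0.6,-1.5,0,0,0,-5,0.5],[-0.8,-2.4,0,0,0,-6.7,0.5],[-0.8,-2.5,0,0,0,-6.7,0.5],[-0.8,-2.5,0,0,0,-6.7,0.5],[-0.8,-2.5,0,0,0,-6.7,0.5]])

```text
time: 13.9
eef_pos: [520.2, 64.3, 290.7]
orientation: [-3.141, 0.0, 1.148]
wrist_force: [0.2, 0.7, -2.3]
finger_gap: 62.1
grip_force: 25.0
```

Emit:
carry_out(increments=[[-0.7,-2.5,0,0,0,-6.7,0.5],[0,-2.5,0,0,0,-6.7,0.5],[0,-2.5,0,0,0,-6.7,0.5],[0,-2.5,0,0,0,-6.7,0.5],[0,-2.5,0,0,0,-6.7,0.5]])

```text
time: 14.4
eef_pos: [513.5, -60.7, 290.8]
orientation: [-3.141, 0.001, 0.563]
wrist_force: [-0.6, 0.2, -1.8]
finger_gap: 61.7
grip_force: 25.0
```

Emit:
carry_out(increments=[[0,-2.5,0,0,0,-6.7,0.5],[0,-2.5,0,0,0,-6.7,0.5],[0,-2.5,0,0,0,-6.7,0.5],[0,-2.5,0,0,0,-6.7,0.5],[0,-2.5,0,0,0,-6.7,0.5]])

```text
time: 14.9
eef_pos: [513.5, -185.7, 290.8]
orientation: [-3.141, 0.001, -0.022]
wrist_force: [0.1, -0.7, -1.2]
finger_gap: 61.7
grip_force: 25.0
```

Emit:
carry_out(increments=[[0,-1.3,-1,0,0,-1.8,0.5],[0,0,-2,0,0,0,0.5],[0,0,-1.5,0,0,0,0.5],[0,0,0,0,0,0,0.5],[0,0,0,0,0,0,0.5]])

```text
time: 15.4
eef_pos: [513.9, -197.5, 246.3]
orientation: [-3.141, 0.001, -0.047]
wrist_force: [-0.5, 0.6, -1.4]
finger_gap: 61.6
grip_force: 25.0
```

```bash
python3 - <<'E'
from h import *
s=manip.read_state(); c=get_calibration("wrist"); w=camera("wrist"); cv2.imwrite("pics/w7.png",w); np.save("c7.npy",c,allow_pickle=True)
print(s['time'],s['eef_pos'],np.degrees(s['orientation']),c['eye'])
for k in("yellow","green"):
    for q in cv2.findContours(mask(w,k),0,2)[0]:
        if cv2.contourArea(q)>30: print(k,cv2.boundingRect(q),cv2.contourArea(q))
for x in (225,245,265,285): print(x,w[80:130,x].tolist()[::1] if 0 else [int(v) for v in w[84:130,x].mean(1)])
E
```

```text
15.4 [ 513.9462535  -197.46137053  246.30429991] [-1.79980393e+02  3.31363468e-02 -2.68104198e+00] [ 591.80885161 -200.60801597  424.47626986]
yellow (217, 93, 66, 11) 641.0
green (206, 324, 96, 30) 2607.5
green (196, 115, 117, 178) 18616.5
green (65, 12, 56, 32) 321.0
green (56, 2, 59, 21) 375.0
225 [140, 140, 137, 138, 141, 141, 141, 138, 133, 143, 171, 170, 171, 171, 174, 179, 94, 59, 60, 58, 89, 174, 190, 207, 204, 204, 205, 206, 206, 180, 183, 212, 216, 136, 110, 112, 112, 112, 112, 113, 112, 112, 112, 112, 112, 112]
245 [134, 133, 135, 140, 144, 144, 140, 137, 136, 139, 171, 170, 171, 172, 174, 178, 87, 176, 175, 176, 117, 171, 190, 208, 204, 204, 204, 205, 205, 180, 184, 212, 217, 136, 110, 113, 113, 113, 112, 112, 113, 112, 112, 112, 112, 112]
265 [142, 136, 135, 134, 134, 138, 141, 142, 144, 137, 171, 171, 172, 173, 174, 179, 89, 148, 175, 177, 117, 170, 189, 208, 205, 204, 204, 204, 206, 181, 184, 212, 216, 136, 110, 112, 113, 112, 112, 113, 112, 112, 111, 112, 112, 111]
285 [139, 141, 145, 145, 144, 143, 138, 137, 136, 140, 142, 142, 145, 146, 145, 145, 145, 145, 142, 141, 108, 171, 189, 207, 205, 205, 203, 204, 206, 181, 183, 212, 216, 135, 109, 110, 111, 112, 110, 111, 111, 111, 110, 111, 111, 111]
```

```bash
python3 - <<'E'
from h import *
c=np.load("c7.npy",allow_pickle=True).item(); w=cv2.imread("pics/w7.png")
print(w[109,188:204].mean(1).round().tolist(),w[109,306:320].mean(1).round().tolist())
m=mask(w,"yellow")
for r in (95,98): x=np.flatnonzero(m[r]); print(r,x.min(),x.max())
g=np.array([[x,np.argmax(w[96:112,x].mean(1)>150)+96] for x in (200,308)]); print(g.tolist())
y=rays("wrist",[[217,93.3],[283,93.3]],146,c); print("yellow",y.mean(0), y[:,0])
l=np.flatnonzero(w[109,180:330].mean(1)>190)+180; print(l.min(),l.max())
for z in(272.7,268): q=rays("wrist",[[l.min(),104.5],[l.max()+1,104.5]],z,c); print("green",q.mean(0),q[:,0],np.hypot(*(q[1]-q[0])[:2]))
E
```

```text
[136.0, 140.0, 144.0, 145.0, 144.0, 142.0, 133.0, 168.0, 197.0, 205.0, 205.0, 205.0, 205.0, 204.0, 205.0, 205.0] [205.0, 204.0, 204.0, 204.0, 205.0, 207.0, 188.0, 157.0, 137.0, 137.0, 140.0, 140.0, 138.0, 138.0]
95 217 282
98 218 282
[[200, 105], [308, 105]]
yellow [ 605.01664041 -197.51455424  146.        ] [606.42603805 603.60724277]
196 311
green [ 593.48744623 -200.68835964  272.7       ] [594.85033858 592.12455387] 59.18488236444747
green [ 593.53942665 -200.69084762  268.        ] [594.94452319 592.13433011] 61.01763887753061
```

Emit:
carry_out(increments=[[1.15,0.32,0,0,0,0,0.5],[0,0,-2,0,0,0,0.5],[0,0,-2,0,0,0,0.5],[0,0,-1,0,0,0,0.5],[0,0,-0.2,0,0,0,0.5]])

```text
time: 15.95
eef_pos: [525.7, -194.3, 193.8]
orientation: [-3.141, 0.001, -0.048]
wrist_force: [0.4, 0.3, -1.3]
finger_gap: 61.9
grip_force: 25.0
```

Emit:
carry_out(increments=[[0,0,0,0,0,0,0.5],[0,0,0,0,0,0,0.5]])

```text
time: 16.15
eef_pos: [526.0, -194.8, 195.5]
orientation: [3.141, -0.002, -0.048]
wrist_force: [-0.5, 0.3, -2.1]
finger_gap: 61.6
grip_force: 25.0
```

```bash
python3 - <<'E'
from h import *
s=manip.read_state(); c=get_calibration("wrist"); w=camera("wrist"); cv2.imwrite("pics/w8.png",w)
print(s['time'],s['eef_pos'],np.degrees(s['orientation']),c['eye'])
m=mask(w,"yellow")
for q in cv2.findContours(m,0,2)[0]:
    if cv2.contourArea(q)>5: print(cv2.boundingRect(q))
for x in (225,255,285): print(x,[int(v) for v in w[92:122,x].mean(1)],[int(v) for v in w[92:112,x,0]])
z=s['eef_pos'][2]+24; print([proj("wrist",[[605,-197.5,146]],c), proj("wrist",[[605,-197.5,z]],c)])
E
```

```text
16.15 [ 526.0277138  -194.77343605  195.52592422] [ 1.79968384e+02 -8.74380303e-02 -2.76501054e+00] [ 603.50245959 -197.85611538  373.83158036]
225 [136, 137, 136, 135, 135, 134, 137, 138, 136, 130, 130, 133, 106, 168, 184, 201, 199, 199, 198, 199, 199, 176, 178, 205, 210, 132, 106, 108, 109, 109] [134, 136, 135, 134, 133, 132, 136, 136, 135, 129, 128, 132, 103, 161, 176, 193, 191, 191, 191, 191]
255 [134, 134, 134, 132, 132, 131, 127, 129, 133, 136, 136, 137, 104, 166, 183, 201, 199, 197, 198, 198, 199, 175, 178, 206, 211, 132, 107, 109, 109, 109] [132, 133, 133, 131, 131, 129, 126, 128, 132, 135, 135, 136, 101, 159, 176, 193, 191, 190, 190, 191]
285 [133, 136, 136, 134, 134, 134, 134, 133, 135, 134, 135, 137, 103, 166, 183, 201, 198, 198, 197, 198, 200, 175, 179, 206, 209, 130, 105, 107, 107, 108] [132, 135, 135, 133, 133, 133, 133, 132, 133, 133, 134, 136, 100, 160, 176, 193, 190, 190, 189, 190]
[array([[253.17749377, 106.53876276]]), array([[252.9116733 , 105.58334998]])]
```

Emit:
carry_out(increments=[[0,0,-0.4,0,0,0,0.5],[0,0,-0.3,0,0,0,0.5],[0,0,-0.2,0,0,0,0.5],[0,0,-0.1,0,0,0,0.5],[0,0,0,0,0,0,0.5]])

```text
time: 16.7
eef_pos: [525.5, -194.6, 184.3]
orientation: [-3.141, 0.0, -0.048]
wrist_force: [0.2, -0.0, -1.8]
finger_gap: 61.8
grip_force: 25.0
```

Emit:
carry_out(increments=[[0,0,-0.1,0,0,0,0.5],[0,0,-0.1,0,0,0,0.5],[0,0,0,0,0,0,0.5]])

```text
time: 17.0
eef_pos: [525.5, -194.6, 182.3]
orientation: [-3.142, 0.0, -0.048]
wrist_force: [0.4, 0.0, -1.5]
finger_gap: 61.9
grip_force: 25.0
```

Emit:
carry_out(increments=[[0,0,-0.1,0,0,0,0.5],[0,0,-0.1,0,0,0,0.5],[0,0,0,0,0,0,0.5]])

```text
time: 17.3
eef_pos: [525.7, -194.8, 181.6]
orientation: [3.141, -0.001, -0.048]
wrist_force: [-3.7, 1.2, 7.7]
finger_gap: 62.1
grip_force: 25.0
```

Contact came at the expected seat height (181.6), so I release and withdraw.

Emit:
carry_out(increments=[[0,0,0,0,0,0,0.8],[0,0,0,0,0,0,1],[0,0,0,0,0,0,1],[0,0,0,0,0,0,1]])

```text
time: 17.7
eef_pos: [525.5, -194.6, 180.3]
orientation: [-3.142, 0.0, -0.048]
wrist_force: [-0.6, 0.1, 0.6]
finger_gap: 90.3
grip_force: 0.0
```

Emit:
carry_out(increments=[[0,0,1.5,0,0,0,1],[0,0,2.5,0,0,0,1],[0,0,3,0,0,0,1],[0,0,3,0,0,0,1],[0,0,2,0,0,0,1]])

```text
time: 18.2
eef_pos: [525.7, -194.7, 302.6]
orientation: [3.141, -0.002, -0.048]
wrist_force: [-0.4, 0.6, -0.7]
finger_gap: 94.3
grip_force: 0.0
```

Emit:
carry_out(increments=[[-1,2,0,0,0,0,1],[-1.5,3,0,0,0,0,1],[-1.5,3,0,0,0,0,1],[-1,2,0,0,0,0,1],[0,0,0,0,0,0,1]])

```text
time: 18.7
eef_pos: [474.9, -93.0, 301.0]
orientation: [-3.142, -0.001, -0.046]
wrist_force: [-0.2, -0.9, 0.4]
finger_gap: 93.9
grip_force: 0.0
```

```bash
python3 - <<'E'
from h import *
s=manip.read_state(); print(s['time'],s['eef_pos'],s['wrist_force'])
a,b,w=[camera(n) for n in("scene","top","wrist")]
for n,i in zip("stw",(a,b,w)): cv2.imwrite(f"pics/{n}9.png",i)
# scene check: predicted rim corners vs masks
for col,z in (("green",208),("yellow",146),("blue",84)):
    u=np.array([np.cos(-.047),np.sin(-.047)]); v=np.array([-u[1],u[0]]); o=np.array([526,-193])
    P=np.array([[*(o+su*80*u+sv*31*v),z] for su in(1,-1) for sv in(1,-1)])
    m=mask(a,col); q=[k for k in cv2.findContours(m,0,2)[0] if cv2.contourArea(k)>40]
    print(col,"pred",proj("scene",P).round(0).tolist(),"got",[cv2.boundingRect(k) for k in q][:6])
print("green top",[(cv2.boundingRect(k)) for k in cv2.findContours(mask(b,"green"),0,2)[0] if cv2.contourArea(k)>40])
t0=cv2.imread("pics/top0.png"); d=cv2.absdiff(b,t0).max(2)
for n,(x,y) in dict(can=(289,191),disp=(282,146),tip=(363,231)).items(): print(n,(d[y-12:y+12,x-12:x+12]>50).sum())
s0=cv2.imread("pics/scene0.png"); d=cv2.absdiff(a,s0).max(2)
for n,(x,y) in dict(can=(282,168),disp=(241,158)).items(): print(n,(d[y-14:y+14,x-8:x+8]>50).sum())
print(tote("wrist",w,"green",208,(526,-193),-2.7))
E
```

```text
18.7 [474.89919289 -92.99165686 301.0325734 ] [-0.18106533 -0.90906734  0.37334318]
green pred [[271.0, 112.0], [280.0, 104.0], [306.0, 128.0], [315.0, 120.0]] got [(273, 109, 41, 29)]
yellow pred [[270.0, 125.0], [279.0, 117.0], [304.0, 141.0], [313.0, 132.0]] got [(272, 122, 32, 27)]
blue pred [[270.0, 136.0], [279.0, 128.0], [303.0, 153.0], [311.0, 144.0]] got [(272, 137, 38, 24), (326, 92, 17, 17)]
green top [(331, 187, 12, 6)]
can 79
disp 0
tip 0
can 0
disp 0
(array([ 528.32226508, -190.55375122]), -2.7360687255859375, (151.7537841796875, 66.92579650878906))
```

The three rims sit at their predicted places, and the scene view shows the can and dispenser unmoved. The tip cleaner is unchanged in the top view. The job is ready to hand in.

```bash
python3 -c "
from h import *
print(workorder.sign_off())"
```

```text
the job is handed in; nothing more can be done
None
```

The yellow tote is seated on the blue one and the green on the yellow, each turned end for end; the stack stands free, the bystanders look unmoved, and the job was handed in at about 19 s (no verdict returned).

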